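# Vent a suction canister and loosen its knurled locking ring by two turns

### The job

On the larger of the two suction canisters, first press the vent button on the lid fully down with a fingertip and keep it down for about a second, then let it spring back. Then roll a fingertip across the knurled rim of that canister's locking ring to loosen it, counter-clockwise from above, until the white line on the ring has come into line with the canister's handle for the second time (two full turns from tight), and leave it there. Grasp and lift nothing, and leave the canister in its holder, the smaller canister and the other things where they are.

Things in the scene. Friction and masses are not known exactly. Their poses are not given: they have to be found in the camera images.
- lid_centre (a point): On the axis of the larger canister, level with the flat top face of its ring (164 mm above the table); x points level to its handle, z up. Grey locking ring: 120 mm across its ribs, 24 mm high (from 24 mm below this point up to it), 40 upright ribs all round, 5 mm wide and 3 mm proud, one white radial line 17 x 10 mm on top. It does not rise as it turns. White lid inside it, level with it.
- handle_top (a point): Outer top corner of the larger canister's white handle, 84 mm from the axis, 42 mm below the ring's top face (the 12 mm bar reaches 6 mm beyond). The clear canister is 108 mm wide and stands in a low grey holder fixed to the table (round base plate 156 mm wide).
- port_top (a point): Top centre of the hose port on the larger lid, an upright stub 22 mm wide, 20 mm high above the ring's top face, 22 mm from the axis on the side away from the handle; fixed to the lid.
- vent_top (a point): Top centre of the vent button on the larger lid: white round cap 24 mm wide in a grey housing 32 mm wide, 22 mm from the ring's axis towards the handle. Unpressed its top is 14 mm above the ring's top face, 8 mm above its housing. It moves straight down against a spring.
- vent (a joint): Vent button: 0 = up, 0.006 m = fully down (about 5 N); springs back when let go.
- lock_ring (a joint): Larger canister's ring, rad, growing counter-clockwise from above (loosening) = angle of its white line from the handle. 0 = tight, line at the handle. Starts within its first turn (0.5 to 5); 6.28 = line at the handle the first time, 12.57 the second. Stays where it is left; takes about 0.12 N m (2 N at the rim). Its thread ends at 19.
- canister (a joint): Height of the larger canister above its seat in the holder, m: 0 = seated. It is held from turning by the holder and can only slide up out of it.
- small_lid_centre (a point): Centre of the top of the smaller canister's lid, 113 mm above the table: a canister of the same kind, ring 84 mm wide, handle reaching 72 mm out from the axis, hose port 20 mm high, no vent button; in its own fixed holder. To be left alone.
- small_lock_ring (a joint): Locking ring of the smaller canister, rad, 0 = tight; to be left tight.
- adaptor: Bystander: steel hose adaptor, a stepped cone 42 mm wide and 46 mm high; origin at its underside's centre.
- tape_roll: Bystander: roll of paper tape 48 mm wide, 24 mm high; origin at its underside's centre.
- dish: Bystander: steel bowl 100 mm wide, 40 mm high; origin at its underside's centre.
- saline: Bystander: white bottle 52 mm wide, 120 mm high; origin at its underside's centre.
- gauze_pack: Bystander: paper pack 90 x 70 x 30 mm; origin at its underside's centre.
- med_cup: Bystander: small white cup 40 mm wide, 35 mm high; origin at its underside's centre.
- syringe: Bystander: capped syringe lying down, 125 mm long, 32 mm wide; origin at its underside's centre (on the table below the barrel).
Things that resemble listed ones, but are neither listed nor needed, are in the scene too. Leave any yellow look-alike of the part that bears small_lid_centre alone.

How it is judged (in metres and radians):
On the way, in this order (a step that is already met when the one before it is completed fails the run):
1. the vent button of the larger canister is held fully down (value of joint vent above 0.005 m), for 0.5 s.
2. the locking ring has been loosened to two full turns (value of joint lock_ring between 12.1664 and 12.9664 rad), for 0.2 s.
At the end, for the whole second after the job is handed in: The larger canister's ring rests two full turns from tight, its line within 0.4 rad (23 degrees) of the handle (12.17 to 12.97 rad), the vent button is up, the canister is seated within 3 mm, and the small canister's ring is within 0.2 rad of tight (all of step 2 and value of joint vent below 0.001 m and value of joint canister below 0.003 m and velocity of joint lock_ring between -0.05 and 0.05 rad/s and value of joint small_lock_ring between -0.2 and 0.2 rad); the robot touches nothing.
It fails at once if the larger canister is lifted in its holder by more than 8 mm (value of joint canister above 0.008 m).
It fails at once if the smaller canister is lifted by more than 8 mm (distance of small_lid_centre from where it was at the start of the episode above 0.008 m).
It fails at once if the smaller canister's ring is turned by more than 0.3 rad (value of joint small_lock_ring above 0.3 rad or value of joint small_lock_ring below -0.3 rad).
It fails at once if a bystander is moved by more than 25 mm (distance of any of adaptor, tape_roll, dish, saline, gauze_pack, med_cup, syringe from where it was at the start of the episode above 0.025 m).
It also fails if it takes over 72 s, if anything falls off the work surface, if the arm or the gripper's body presses on something with over 40 N, if the wrist force passes 120 N, or if a joint passes its speed limit or range.

### The arm

A 6-joint arm with a two-finger parallel gripper is mounted at the origin on the work surface. World frame = base frame: x ahead of the robot, y to its left, z up, the work surface at z = 0. Lengths are in mm, angles in rad, forces in N, time in s.
With the tool pointing down it reaches from about 300 to 750 mm from the base axis. Payload 8.5 kg.
Tool frame: the origin (TCP) lies at the very end of the fingers, on their centre line; the grasp point (between the pads) lies 19 mm behind it (tcp_to_grasp is the distance from the TCP to the grasp point, in mm); z points along the fingers, y is the direction in which the jaws open and shut (so a half turn about z gives the same grasp; the last joint's range is limited). The gripper opens to 85 mm and grips with 20 to 120 N. Pads are 22 mm wide; open, the fingers measure 114 mm over their backs; the gripper's body (76 mm by 85 mm) begins 54 mm behind the grasp point. The pads swing forward as they close: fully open they stand 13 mm farther back than shut.
Start: joints at [1.112, 0.381, 1.297, -0, 1.464, -0.215], TCP at [132.758, 533.719, 231.322] pointing down, gripper open.
Joint ranges: [-3.11, 3.11], [-0.89, 2.33], [0.22, 2.48], [-1.42, 4.56], [0.17, 2.85], [-2.88, 2.88]. Speed limits (rad/s): [2.39, 2.39, 3.14, 3.14, 3.14, 3.14].

### API

Orientations are given as a unit quaternion [x, y, z, w].
In Python, from plant import * gives the robot as it stands.
- The arm moves only by the tool play_rows, never from a script. Its arguments are lists of equal length, an entry for each row: "slide": the shift along the tool's x, y, z in units of 25 mm (1.0 is 25 mm), a list of three; "spin": the turn about the tool's z in units of 6 degrees (1.0 is 6 degrees); "fingers": the closure in counts, from 0 (fully open) to 255 (shut). In form: {"slide": [[x, y, z], ...], "spin": [spin, ...], "fingers": [fingers, ...]}. A call has 1 to 10 rows; each row shifts and turns the commanded pose from where the row before left it, along the tool's axes as they then stand; what a row does not reach is not made up. A row lasts 1/10 s, in which the tool goes at most 50 mm and 8.59 degrees, less where a joint would pass 70% of its speed; a pose out of reach is approached as far as the arm can. A call is refused whole if a number of a shift passes 1 or a number of a turn 1, either way. A call with a gripper value outside its range is refused whole. The fingers move at their own pace and stop on an object; "newtons" is the grip in N (left out, the last holds). Time passes only in rows, so rows that do not move let the fingers close. It gives the time, the measured TCP pose, the force and the opening at its end, in the units of the state.
- read_state(): the state, without advancing time (a new reading comes with each control period).
- get_image(name): name is "side" or "top" or "wrist"; returns the picture (400x640x3 uint8, red, green, blue); there is no depth.
- camera_model(name): a dict with "fx", "fy", "cx", "cy" (pixels), "xyz" and "rotation" of the camera in the world. Camera axes: x right, y down, z forward; pixel columns grow to the right and rows downward; lengths in mm; the calibration is good to about 2 mm. A picture is of the moment at which its call begins: read the wrist's pose just before it. camera_model takes no time and is no camera call; for the wrist camera it gives the pose at the moment of the call.
- finish_job(): hands the job in, once; it reports no verdict.
The state is a dict: "time": time; "joint_positions": joint angles; "dq": joint speeds; "joint_efforts": joint torques, N m; "position": TCP position; "ee_rot": TCP orientation; "force": force on the tool from outside, world axes, zero at the start; "torque": the same for the moment, N m; "finger_gap": finger opening in mm.
Only numpy, scipy, OpenCV 4.12 (cv2) and the standard library are available. Lean on these libraries where they do the work, as an engineer would, in place of code of your own. Each camera call takes 0.05 s, during which the arm holds its last target.

## Working session

There is one attempt and no reset: what is moved stays moved. The work goes in short steps, Python scripts to look and compute and a tool call to move; the robot and the scene stay as the last step left them, time stands still between calls to the robot, and variables do not carry over. Pictures are saved under pics/ and viewed, and the job is handed in when it is done.

Besides the shell and the picture viewer there is one more tool, called by a JSON object that holds its "name" and its "arguments", one argument or row to a line. play_rows: Moves the arm, as the interface text tells. Its arguments: {"type":"object","properties":{"slide":{"type":"array","items":{"type":"array","items":{"type":"number"}}},"spin":{"type":"array","items":{"type":"number"}},"fingers":{"type":"array","items":{"type":"number"}},"newtons":{"type":"number"}},"required":["slide","spin","fingers"]}

```bash
mkdir -p pics; ls; python3 - <<'E'
from plant import *
import cv2
print(read_state())
for n in ["side","top","wrist"]:
    m=camera_model(n);print(n,m)
    im=get_image(n);cv2.imwrite(f"pics/{n}0.png",im[:,:,::-1])
E
```

```text
pics
{'time': 0.0, 'joint_positions': array([ 1.11172408e+00,  3.81174354e-01,  1.29827440e+00,  1.68635217e-06,
        1.46358421e+00, -2.15329912e-01]), 'dq': array([-1.88787017e-04,  6.69582253e-04, -4.38239140e-05,  5.56721994e-04,
       -8.58655849e-04,  4.07437869e-06]), 'joint_efforts': array([-4.24056361e-04, -4.48463809e+01, -2.31268376e+01, -2.96331900e-04,
        4.86017147e-03, -8.28677202e-06]), 'position': array([132.61795472, 533.46603146, 230.71879858]), 'ee_rot': array([ 1.21569764e-01,  9.92582628e-01, -6.79320350e-04, -2.39051782e-04]), 'force': array([ 0.85557696, -0.17978492, -0.1971182 ]), 'torque': array([ 0.01056283,  0.0191637 , -0.02207007]), 'finger_gap': 84.98914089974642}
side {'fx': 433.13968836859067, 'fy': 433.13968836859067, 'cx': 319.92559595922006, 'cy': 193.24216216126132, 'xyz': array([ 43.3857573 , 601.80766702, 979.08516854]), 'rotation': array([-0.28993766,  0.8799252 , -0.35499584,  0.12508299])}
top {'fx': 453.4356468407077, 'fy': 453.4356468407077, 'cx': 312.1877114214348, 'cy': 203.063816154487, 'xyz': array([ 442.04600946,  -41.73587261, 1534.20355196]), 'rotation': array([ 0.70894703, -0.70448792,  0.02687424, -0.01920017])}
wrist {'fx': 317.63679081645233, 'fy': 317.63679081645233, 'cx': 319.68106180992294, 'cy': 195.62219263998162, 'xyz': array([ 62.81228603, 551.55066326, 373.42148363]), 'rotation': array([0.77997966, 0.60974784, 0.08634854, 0.11127999])}
```

View pics/side0.png

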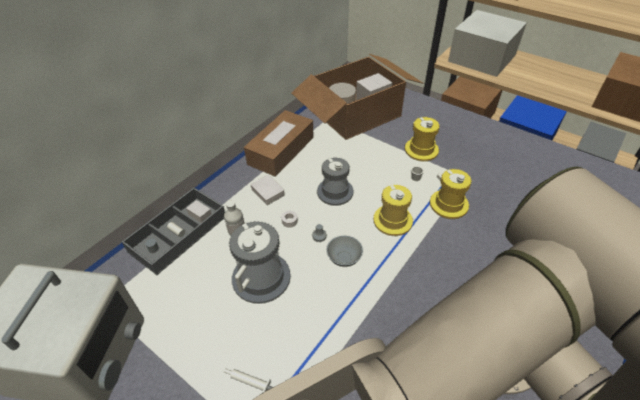

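View pics/top0.png

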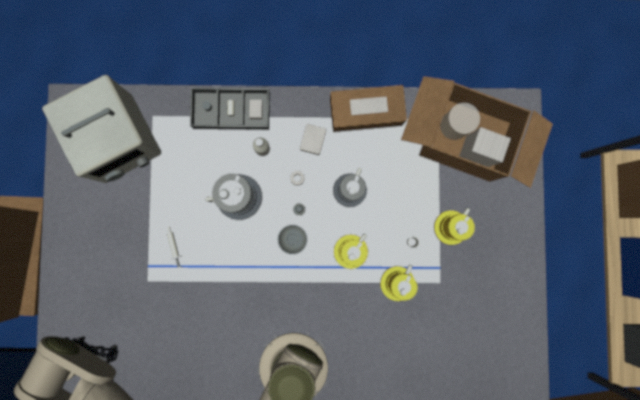

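View pics/wrist0.png

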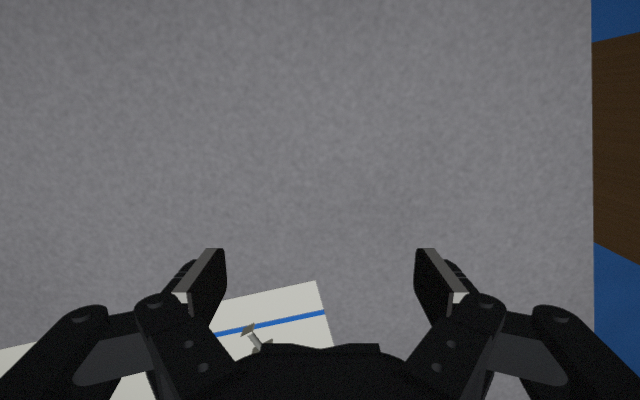

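The larger canister could be confused with four others. In the top view they are the grey small one at (351,189) and three yellow look-alikes at (352,251), (399,284) and (455,228). The largest grey one is at (233,194) top and (256,250) side, so I'm choosing that and checking it in close crops.

```bash
python3 - <<'E'
import cv2,numpy as np
a=cv2.imread("pics/top0.png")[160:230,190:280]
b=cv2.imread("pics/side0.png")[205:310,210:310]
a=cv2.resize(a,(514,400),interpolation=cv2.INTER_CUBIC);cv2.imwrite("pics/c1.png",a)
b=cv2.resize(b,(571,600),interpolation=cv2.INTER_CUBIC);cv2.imwrite("pics/c2.png",b)
E
```

```text
(no output)
```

View pics/c1.png

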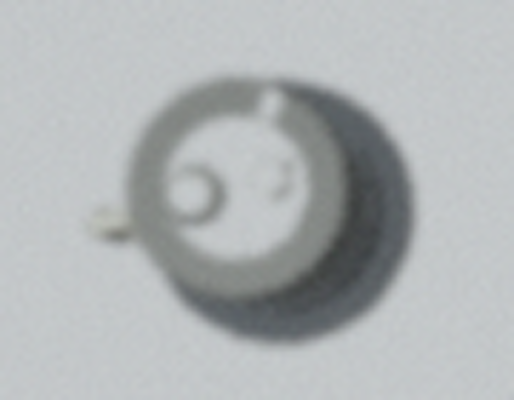

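View pics/c2.png

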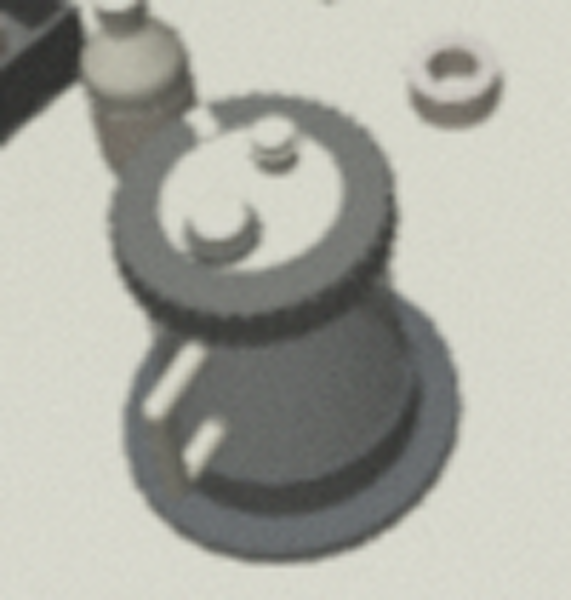

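The top crop shows the ring centre at about (231.7,192.7), the vent at (223.8,194.1), the white line at (237,178) and the handle at (209,199). The side crop confirms the vent is on the handle side. Next I'll triangulate.

```bash
cat > h.py <<'E'
import numpy as np, cv2
from scipy.spatial.transform import Rotation as R
from plant import *
def ray(n,u,v,z,m=None):
    m=m or camera_model(n)
    r=R.from_quat(m['rotation'])
    d=r.apply([(u-m['cx'])/m['fx'],(v-m['cy'])/m['fy'],1.])
    o=m['xyz'];t=(z-o[2])/d[2];return o+t*d
def proj(p,m):
    c=R.from_quat(m['rotation']).inv().apply(np.atleast_2d(p)-m['xyz'])
    return np.c_[m['fx']*c[:,0]/c[:,2]+m['cx'],m['fy']*c[:,1]/c[:,2]+m['cy']]
E
python3 - <<'E'
from h import *
def T(x,y):return 190+x/5.711,160+y/5.714
def S(x,y):return 210+x/5.71,205+y/5.714
for nm,t,s,z in [("ring",(238,187),(253,208),164),("line",(270,103),(202,122),164),("vent",(192,193),(223,213),178),("port",(275,180),(274,132),184),("handle",(105,222),(160,408),122)]:
    print(nm,ray("top",*T(*t),z).round(1),ray("side",*S(*s),z).round(1))
for nm,u,v,z in [("saline",261,145,60),("adaptor",299,209,30),("tape",298,178,20),("gauze",313,139,30),("dish",292,239,30),("syr",174,245,16),("small",352,187,113)]:
    print(nm,ray("top",u,v,z).round(0))
E
```

```text
ring [561.3 187.6 164. ] [558.4 193.3 164. ]
line [606.1 171.4 164. ] [607.9 171.9 164. ]
vent [556.7 209.2 178. ] [557.7 209.4 178. ]
port [563.3 165.  184. ] [565.9 168.7 184. ]
handle [545.3 266.7 122. ] [545.3 270.6 122. ]
saline [728. 112.  60.]
adaptor [520. -14.  30.]
tape [625. -10.  20.]
gauze [756. -59.  30.]
dish [421.   8.  30.]
syr [398. 401.  16.]
small [ 586. -182.  113.]
```

```bash
cat >> h.py <<'E'
def plan(target,yawx=None):
    "tool-frame shift in 25mm units (unsplit) to target, from measured pose; spin units to yaw"
    s=read_state();r=R.from_quat(s['ee_rot'])
    d=r.inv().apply(np.array(target,float)-s['position'])/25
    ax=r.as_matrix()[:,0];y=np.degrees(np.arctan2(ax[1],ax[0]))
    print("pos",s['position'].round(1),"yawx",y.round(2),"q",s['joint_positions'].round(2),"F",s['force'].round(1),"t",s['time'],"gap",round(s['finger_gap'],1))
    print("shift units",d.round(3),"mm",(d*25).round(1), "spin", None if yawx is None else (-(yawx-y)/6))
E
python3 - <<'E'
from h import *
print(R.from_quat(camera_model("wrist")['rotation']).as_matrix().round(2))
plan([620,195,270],180)
E
```

```text
[[ 0.24  0.93  0.27]
 [ 0.97 -0.23 -0.07]
 [-0.    0.28 -0.96]]
pos [132.7 533.5 230.9] yawx 166.03 q [ 1.11  0.38  1.3  -0.    1.46 -0.22] F [0.2 0.2 0.4] t 0.15 gap 85.1
shift units [-22.184  -8.436  -1.561] mm [-554.6 -210.9  -39. ] spin -2.3284643164591046
```

{"name": "play_rows", "arguments": {
  "slide": [
    [-0.92, -0.35, -0.16],
    [-0.92, -0.35, -0.16],
    [-0.92, -0.35, -0.16],
    [-0.92, -0.35, -0.16],
    [-0.92, -0.35, -0.16],
    [-0.92, -0.35, -0.16],
    [-0.92, -0.35, -0.16],
    [-0.92, -0.35, -0.16],
    [-0.92, -0.35, -0.16],
    [-0.92, -0.35, -0.16]
  ],
  "spin": [0, 0, 0, 0, 0, 0, 0, 0, 0, 0],
  "fingers": [255, 255, 255, 255, 255, 255, 255, 255, 255, 255],
  "newtons": 40
}}

```text
time: 1.15
position: [335.5, 392.6, 271.3]
ee_rot: [0.122, 0.993, -0.0, -0.0]
force: [0.4, 0.7, -0.0]
finger_gap: 0.2
```

{"name": "play_rows", "arguments": {
  "slide": [
    [-0.92, -0.35, 0],
    [-0.92, -0.35, 0],
    [-0.92, -0.35, 0],
    [-0.92, -0.35, 0],
    [-0.92, -0.35, 0],
    [-0.92, -0.35, 0],
    [-0.92, -0.35, 0],
    [-0.92, -0.35, 0],
    [-0.92, -0.35, 0],
    [-0.92, -0.35, 0]
  ],
  "spin": [0, 0, 0, 0, 0, 0, 0, 0, 0, 0],
  "fingers": [255, 255, 255, 255, 255, 255, 255, 255, 255, 255]
}}

```text
time: 2.15
position: [537.6, 252.2, 271.0]
ee_rot: [0.122, 0.993, -0.0, -0.0]
force: [-0.4, -0.2, -0.2]
finger_gap: 0.0
```

```bash
python3 - <<'E'
from h import *
plan([620,195,270],180)
E
```

```text
pos [537.6 252.2 271. ] yawx 166.03 q [ 0.24  0.44  1.09 -0.    1.61 -1.09] F [-0.4 -0.2 -0.2] t 2.15 gap 0.0
shift units [-3.75  -1.423  0.038] mm [-93.8 -35.6   1. ] spin -2.3287377758784373
```

{"name": "play_rows", "arguments": {
  "slide": [
    [-0.94, -0.36, 0],
    [-0.94, -0.36, 0],
    [-0.94, -0.36, 0],
    [-0.94, -0.36, 0],
    [0, 0, 0],
    [0, 0, 0],
    [0, 0, 0],
    [0, 0, 0]
  ],
  "spin": [0, 0, 0, 0, -0.83, -0.75, -0.75, 0],
  "fingers": [255, 255, 255, 255, 255, 255, 255, 255]
}}

```text
time: 2.95
position: [619.4, 195.2, 270.9]
ee_rot: [-0.0, 1.0, -0.0, -0.0]
force: [-1.0, -0.1, 0.1]
finger_gap: 0.1
```

```bash
python3 - <<'E'
from h import *
plan([557,209.3,190],180)
m=camera_model("wrist");im=get_image("wrist");cv2.imwrite("pics/w1.png",im[:,:,::-1])
import pickle;pickle.dump(m,open("w1.pkl","wb"))
print(m, proj([[561,188,164],[557,209.3,178],[564.5,167,184]],m))
E
```

```text
pos [619.4 195.2 270.9] yawx -179.96 q [ 0.12  0.54  0.91  0.    1.69 -1.45] F [-1.  -0.1  0.1] t 2.95 gap 0.1
shift units [2.493 0.568 3.238] mm [62.3 14.2 81. ] spin -59.99258661412549
{'fx': 317.63679081645233, 'fy': 317.63679081645233, 'cx': 319.68106180992294, 'cy': 195.62219263998162, 'xyz': array([547.50311401, 195.89537169, 413.59354823]), 'rotation': array([0.69985575, 0.70030445, 0.09953018, 0.09934464])} [[309.31363987 121.85759493]
 [338.2156865  117.26441033]
 [278.86043885 128.46038391]]
```

View pics/w1.png

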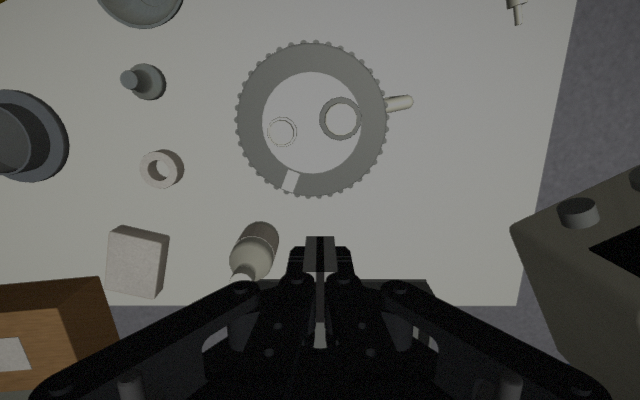

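The wrist picture is clear. The ring centre is near (312,119), the vent cap at (341,118), the port at (282,131), the line at (290,181) and the handle tip at (413,101).

```bash
python3 - <<'E'
from h import *
import pickle;m=pickle.load(open("w1.pkl","rb"))
im=cv2.imread("pics/w1.png")
for n,u,v,z in [("ring",311.7,119,164),("L",235.5,119,164),("R",388,119,164),("T",312,40,164),("B",312,198,164),("vent",341,118,178),("port",282,131,184),("line",290,181,164),("handle",410,102,122)]:
    p=ray("w",u,v,z,m);print(n,p.round(1))
c=np.array([561.5,187.5,164])
a=np.radians(np.arange(0,360,3));
P=c+60*np.c_[np.cos(a),np.sin(a),0*a]
big=cv2.resize(im[30:210,225:425],None,fx=3,fy=3,interpolation=cv2.INTER_CUBIC)
for q in proj(P,m): cv2.circle(big,tuple(int(x) for x in ((q-[225,30]+.5)*3)),1,(0,0,255),-1)
cv2.imwrite("pics/w1c.png",big)
E
```

```text
ring [558.9 189.8 164. ]
L [558.9 131.6 164. ]
R [558.8 248.2 164. ]
T [503.8 190.4 164. ]
B [621.9 189.7 164. ]
vent [557.5 211.3 178. ]
port [566.3 169.2 184. ]
line [607.6 172.  164. ]
handle [546.2 275.5 122. ]
```

View pics/w1c.png

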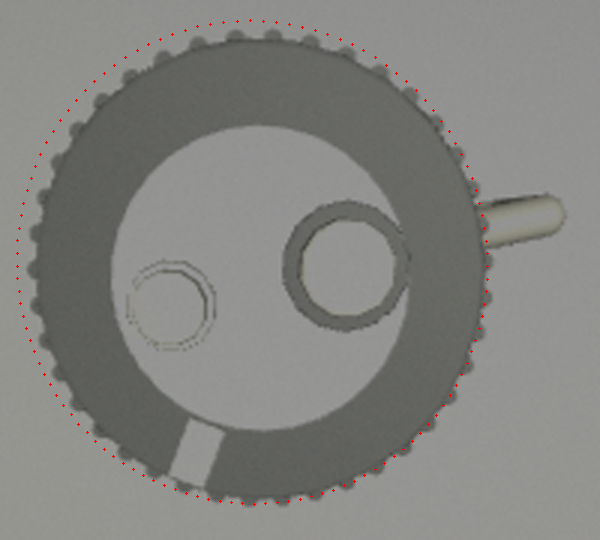

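{"name": "play_rows", "arguments": {
  "slide": [
    [0.82, 0.215, 0],
    [0.82, 0.215, 0],
    [0.82, 0.215, 0],
    [0, 0, 0.8],
    [0, 0, 0.8],
    [0, 0, 0.8],
    [0, 0, 0.8],
    [0, 0, 0.1],
    [0, 0, 0.1],
    [0, 0, 0]
  ],
  "spin": [0, 0, 0, 0, 0, 0, 0, 0, 0, 0],
  "fingers": [255, 255, 255, 255, 255, 255, 255, 255, 255, 255]
}}

```text
time: 4.0
position: [558.2, 211.4, 187.1]
ee_rot: [0.0, 1.0, 0.0, 0.001]
force: [-0.5, 0.5, -0.1]
finger_gap: 0.1
```

```bash
python3 - <<'E'
from h import *
plan([557.8,211.3,178],180)
im=get_image("side");cv2.imwrite("pics/s2.png",cv2.resize(im[150:320,170:350,::-1],None,fx=3.3,fy=3.3,interpolation=cv2.INTER_CUBIC))
E
```

```text
pos [558.2 211.4 187.1] yawx 179.98 q [ 0.16  0.5   1.24 -0.    1.41 -1.41] F [-0.5  0.5 -0.1] t 4.0 gap 0.1
shift units [ 0.018 -0.005  0.364] mm [ 0.5 -0.1  9.1] spin -0.0036812633645505835
```

View pics/s2.png

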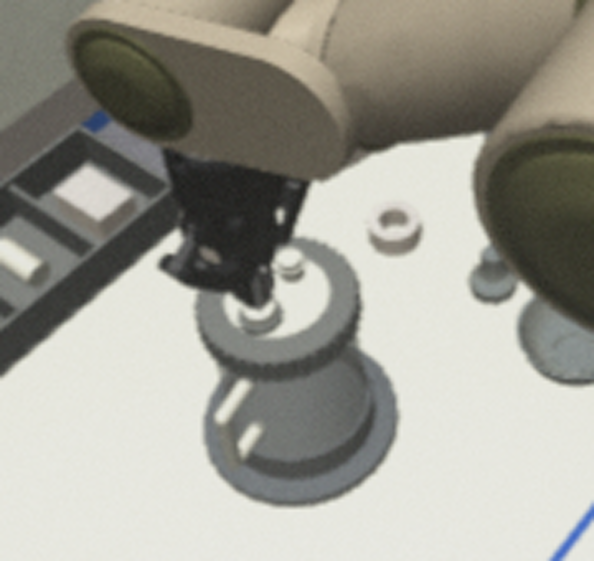

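The tip is right above the vent at crop (258,300). Now pressing in small steps.

{"name": "play_rows", "arguments": {
  "slide": [
    [0, 0, 0.2],
    [0, 0, 0.12],
    [0, 0, 0.08],
    [0, 0, 0.08],
    [0, 0, 0.04],
    [0, 0, 0]
  ],
  "spin": [0, 0, 0, 0, 0, 0],
  "fingers": [255, 255, 255, 255, 255, 255]
}}

```text
time: 4.65
position: [558.0, 211.4, 173.5]
ee_rot: [-0.0, 1.0, 0.0, 0.0]
force: [-1.0, -0.1, 3.7]
finger_gap: -0.1
```

{"name": "play_rows", "arguments": {
  "slide": [
    [0, 0, 0.08],
    [0, 0, 0.04],
    [0, 0, 0]
  ],
  "spin": [0, 0, 0],
  "fingers": [255, 255, 255]
}}

```text
time: 4.95
position: [558.0, 211.4, 171.9]
ee_rot: [-0.0, 1.0, 0.0, 0.001]
force: [-3.5, -0.9, 12.2]
finger_gap: -0.3
```

{"name": "play_rows", "arguments": {
  "slide": [
    [0, 0, 0.02],
    [0, 0, 0],
    [0, 0, 0],
    [0, 0, 0],
    [0, 0, 0],
    [0, 0, 0],
    [0, 0, 0],
    [0, 0, 0],
    [0, 0, 0],
    [0, 0, 0]
  ],
  "spin": [0, 0, 0, 0, 0, 0, 0, 0, 0, 0],
  "fingers": [255, 255, 255, 255, 255, 255, 255, 255, 255, 255]
}}

```text
time: 5.95
position: [558.1, 211.4, 171.8]
ee_rot: [-0.0, 1.0, 0.0, 0.001]
force: [-4.7, -0.3, 15.7]
finger_gap: 0.3
```

{"name": "play_rows", "arguments": {
  "slide": [
    [0, 0, -0.4],
    [0, 0, -0.8],
    [0, 0, -0.8],
    [0, 0, -0.4],
    [0, 0, 0]
  ],
  "spin": [0, 0, 0, 0, 0],
  "fingers": [255, 255, 255, 255, 255]
}}

```text
time: 6.45
position: [558.3, 211.4, 230.7]
ee_rot: [-0.0, 1.0, 0.0, 0.001]
force: [0.2, -0.3, -0.7]
finger_gap: 0.0
```

```bash
python3 - <<'E'
from h import *
# start stroke: phi=160 -> yawx=-20 ; standoff radius 85
c=np.array([562.3,189.8]);ph=np.radians(160)
t=c+85*np.array([np.cos(ph),np.sin(ph)]);print(t)
plan([*t,231],-20)
E
```

```text
[482.42612723 218.87171218]
pos [558.3 211.4 230.7] yawx -179.99 q [ 0.16  0.46  1.16 -0.    1.51 -1.41] F [ 0.2 -0.3 -0.7] t 6.45 gap 0.0
shift units [ 3.036  0.299 -0.018] mm [75.9  7.5 -0.5] spin -26.664641439892538
```

{"name": "play_rows", "arguments": {
  "slide": [
    [0.8, 0.075, 0],
    [0.8, 0.075, 0],
    [0.72, 0.075, 0],
    [0.72, 0.075, 0],
    [0, 0, 0],
    [0, 0, 0],
    [0, 0, 0],
    [0, 0, 0],
    [0, 0, 0],
    [0, 0, 0]
  ],
  "spin": [0, 0, 0, 0, 1, 1, 1, 1, 1, 1],
  "fingers": [255, 255, 255, 255, 255, 255, 255, 255, 255, 255]
}}

```text
time: 7.45
position: [481.5, 218.7, 228.5]
ee_rot: [0.311, 0.95, -0.001, -0.001]
force: [0.0, 0.2, -0.7]
finger_gap: 0.2
```

{"name": "play_rows", "arguments": {
  "slide": [
    [0, 0, 0],
    [0, 0, 0],
    [0, 0, 0],
    [0, 0, 0],
    [0, 0, 0],
    [0, 0, 0],
    [0, 0, 0],
    [0, 0, 0],
    [0, 0, 0],
    [0, 0, 0]
  ],
  "spin": [1, 1, 1, 1, 1, 1, 1, 1, 1, 1],
  "fingers": [255, 255, 255, 255, 255, 255, 255, 255, 255, 255]
}}

```text
time: 8.45
position: [481.5, 218.7, 228.5]
ee_rot: [0.745, 0.668, -0.001, -0.001]
force: [-0.4, -0.3, -1.0]
finger_gap: 0.1
```

{"name": "play_rows", "arguments": {
  "slide": [
    [0, 0, 0],
    [0, 0, 0],
    [0, 0, 0],
    [0, 0, 0],
    [0, 0, 0],
    [0, 0, 0],
    [0, 0, 0],
    [0, 0, 0],
    [0, 0, 0],
    [0, 0, 0]
  ],
  "spin": [1, 1, 1, 1, 1, 1, 1, 1, 1, 1],
  "fingers": [255, 255, 255, 255, 255, 255, 255, 255, 255, 255]
}}

```text
time: 9.45
position: [481.5, 218.7, 228.5]
ee_rot: [0.979, 0.206, -0.001, 0.0]
force: [-0.2, 0.6, -0.7]
finger_gap: 0.0
```

{"name": "play_rows", "arguments": {
  "slide": [
    [0, 0, 0],
    [0, 0, 0],
    [0, 0, 0],
    [0, 0, 0],
    [0, 0, 0],
    [0, 0, 0],
    [0, 0, 0],
    [0, 0, 0]
  ],
  "spin": [1, 1, 1, 1, 1, 1, 1, 0.33],
  "fingers": [255, 255, 255, 255, 255, 255, 255, 255]
}}

```text
time: 10.25
position: [481.5, 218.7, 228.5]
ee_rot: [0.985, -0.175, -0.001, 0.0]
force: [1.2, 0.2, 0.4]
finger_gap: -0.0
```

```bash
python3 - <<'E'
from h import *
plan([482.4,218.9,147],-20)
m=camera_model("wrist");im=get_image("wrist");cv2.imwrite("pics/w3.png",im[:,:,::-1])
import pickle;pickle.dump(m,open("w3.pkl","wb"))
print(proj([[562.3,189.8,164],[558,211.3,178]],m))
E
```

```text
pos [481.5 218.7 228.5] yawx -20.17 q [0.2  0.35 1.36 0.   1.44 2.13] F [1.2 0.2 0.4] t 10.25 gap -0.0
shift units [ 0.037 -0.022  3.258] mm [ 0.9 -0.6 81.5] spin -0.027679332723036982
[[319.06322741  75.47873412]
 [286.75556366  94.57896938]]
```

View pics/w3.png

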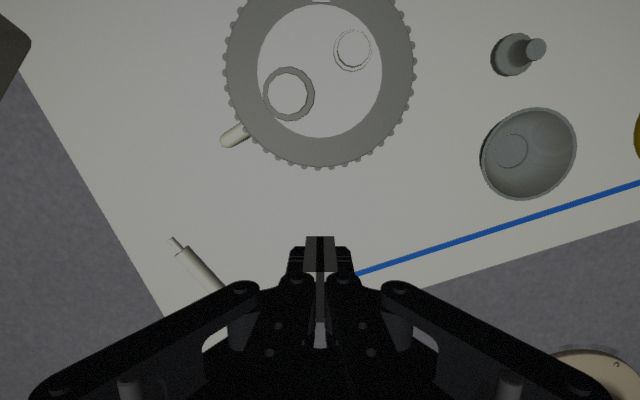

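{"name": "play_rows", "arguments": {
  "slide": [
    [0, 0, 0.82],
    [0, 0, 0.82],
    [0, 0, 0.82],
    [0, 0, 0.8],
    [0.2, 0, 0],
    [0.12, 0, 0],
    [0.08, 0, 0],
    [0.04, 0, 0],
    [0, 0, 0]
  ],
  "spin": [0, 0, 0, 0, 0, 0, 0, 0, 0],
  "fingers": [255, 255, 255, 255, 255, 255, 255, 255, 255]
}}

```text
time: 11.2
position: [492.6, 215.0, 148.9]
ee_rot: [0.985, -0.173, 0.001, -0.0]
force: [0.4, 1.0, -0.5]
finger_gap: -0.2
```

```bash
python3 - <<'E'
from h import *
plan([562.3,189.8,147],-20)
E
```

```text
pos [492.6 215.  148.9] yawx -19.97 q [ 0.19  0.43  1.47 -0.    1.24  2.11] F [ 0.4  1.  -0.5] t 11.2 gap -0.2
shift units [ 2.965 -0.003  0.079] mm [74.1 -0.1  2. ] spin 0.004635011313142812
```

{"name": "play_rows", "arguments": {
  "slide": [
    [0.04, 0, 0.08],
    [0.04, 0, 0],
    [0.04, 0, 0],
    [0, 0, 0]
  ],
  "spin": [0, 0, 0, 0],
  "fingers": [255, 255, 255, 255]
}}

```text
time: 11.6
position: [495.2, 214.0, 146.3]
ee_rot: [0.985, -0.173, 0.0, -0.0]
force: [0.5, -0.2, -0.2]
finger_gap: 0.2
```

{"name": "play_rows", "arguments": {
  "slide": [
    [0.03, 0, 0],
    [0, 0, 0]
  ],
  "spin": [0, 0],
  "fingers": [255, 255]
}}

```text
time: 11.8
position: [495.9, 213.7, 146.3]
ee_rot: [0.985, -0.173, 0.0, 0.0]
force: [-0.2, -0.1, 0.9]
finger_gap: -0.3
```

{"name": "play_rows", "arguments": {
  "slide": [
    [0.04, 0, 0],
    [0, 0, 0]
  ],
  "spin": [0, 0],
  "fingers": [255, 255]
}}

```text
time: 12.0
position: [496.9, 213.4, 146.3]
ee_rot: [0.985, -0.173, 0.0, -0.0]
force: [0.8, -0.9, 1.0]
finger_gap: 0.1
```

{"name": "play_rows", "arguments": {
  "slide": [
    [0.04, 0, 0],
    [0, 0, 0]
  ],
  "spin": [0, 0],
  "fingers": [255, 255]
}}

```text
time: 12.2
position: [497.5, 213.2, 146.3]
ee_rot: [0.985, -0.173, -0.0, -0.0]
force: [-2.3, 0.1, 0.5]
finger_gap: -0.1
```

{"name": "play_rows", "arguments": {
  "slide": [
    [0.04, 0, 0],
    [0.007, 0.19, 0],
    [0.007, 0.19, 0],
    [0.007, 0.19, 0],
    [0.007, 0.19, 0],
    [0.007, 0.19, 0]
  ],
  "spin": [0, -0.667, -0.667, -0.667, -0.667, -0.667],
  "fingers": [255, 255, 255, 255, 255, 255]
}}

```text
time: 12.8
position: [493.3, 189.8, 146.2]
ee_rot: [1.0, 0.002, -0.001, -0.0]
force: [-6.5, 1.9, 2.7]
finger_gap: -0.3
```

```bash
cat >> h.py <<'E'
def look(k):
    m=camera_model("wrist");s=read_state();im=get_image("wrist")
    c=np.array([562.3,189.8]);d=s['position'][:2]-c
    ph=np.arctan2(d[1],d[0]);F=s['force'];rh=np.array([np.cos(ph),np.sin(ph)])
    print("r",np.hypot(*d).round(2),"phi",np.degrees(ph).round(1),"z",s['position'][2].round(1),"Frad",(F[:2]@rh).round(1),"Ftan",(F[1]*rh[0]-F[0]*rh[1]).round(1),"Fz",F[2].round(1),"q",s['joint_positions'].round(2),"t",s['time'])
    # unwrap lid top, rows = angle from handle
    a=np.radians(101+np.arange(0,360,1.))
    rr=np.arange(40,62,.5)
    P=np.array([[c[0]+r*np.cos(t),c[1]+r*np.sin(t),164] for r in rr for t in a])
    q=proj(P,m).astype(np.float32)
    U=cv2.remap(im,q[:,0].reshape(len(rr),-1).copy(),q[:,1].reshape(len(rr),-1).copy(),cv2.INTER_LINEAR).mean(2)
    prof=U[14:26].mean(0)
    inv=((q[:,0]<2)|(q[:,0]>637)|(q[:,1]<2)|(q[:,1]>235)).reshape(len(rr),-1)[14:26].any(0)
    prof[inv]=0
    pk=np.where(prof>prof.max()*0.9)[0]
    print("bright at deg from handle",pk,"max",prof.max().round(0),"median",np.median(prof[prof>0]).round(0),"hidden",inv.sum())
    cv2.imwrite(f"pics/{k}.png",im[:,:,::-1])
E
python3 - <<'E'
from h import *
look("w4")
E
```

```text
r 69.01 phi -180.0 z 146.2 Frad 6.5 Ftan -1.9 Fz 2.7 q [0.14 0.42 1.49 0.   1.23 1.71] t 12.8
bright at deg from handle [  0   1   2   3   4   5   6   7   8   9  10  11  12  13  14  15  16  17
  18  19  20  21  22  23  24  25  26  27  28  29  30  31  32  33  34  35
  36  37  38  39  40  41  42  43  44  45  46  47  48  49  50  51  52  53
  54  55  56  57  58  59  60  61  62  63  64  65  66  67  68  69  70  71
  72  73  74  75  76  77  78  79  80  81  82  83  84  85  86  87  88  89
  90  91  92  93  94  95  96  97  98  99 100 101 102 103 104 105 106 107
 108 109 110 111 112 113 114 115 116 117 118 119 120 121 122 123 124 125
 126 127 128 129 130 131 132 133 134 135 136 137 138 139 140 141 142 143
 144 145 146 147 148 149 150 151 152 153 154 155 156 157 158 159 160 161
 162 163 164 165 166 167 168 169 170 171 172 173 180 308 309 310 311 312
 313 314 315 316 317 318 319 320 321 322 323 324 325 326 327 328 329 330
 331 332 333 334 335 336 337 338 339 340 341 342 343 344 345 346 347 348
 349 350 351 352 353 354 355 356 357 358 359] max 104.0 median 98.0 hidden 97
```

View pics/w4.png

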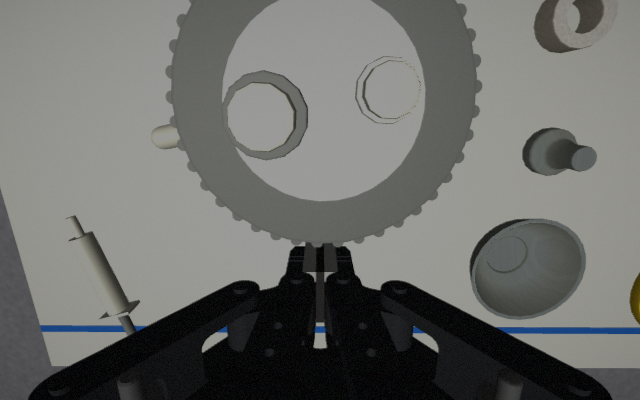

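{"name": "play_rows", "arguments": {
  "slide": [
    [0.007, 0.19, 0],
    [0.007, 0.19, 0],
    [0.007, 0.19, 0],
    [0.007, 0.19, 0],
    [0.007, 0.19, 0],
    [0.007, 0.19, 0],
    [0.007, 0.19, 0],
    [0.007, 0.19, 0],
    [0.007, 0.19, 0],
    [0.007, 0.19, 0]
  ],
  "spin": [-0.667, -0.667, -0.667, -0.667, -0.667, -0.667, -0.667, -0.667, -0.667, -0.667],
  "fingers": [255, 255, 255, 255, 255, 255, 255, 255, 255, 255]
}}

```text
time: 13.85
position: [508.7, 144.9, 146.1]
ee_rot: [0.939, 0.344, -0.003, 0.0]
force: [-9.6, -4.3, 5.7]
finger_gap: -0.2
```

```bash
sed -i 's/pk=np.where.*/pk=np.where(prof>np.median(prof[prof>0])*1.15)[0]/' h.py
python3 - <<'E'
from h import *
look("w5")
E
```

```text
r 69.91 phi -140.0 z 146.1 Frad 10.1 Ftan -2.9 Fz 5.7 q [ 0.05  0.43  1.49 -0.    1.23  0.92] t 13.85
bright at deg from handle [] max 100.0 median 94.0 hidden 98
```

View pics/w5.png

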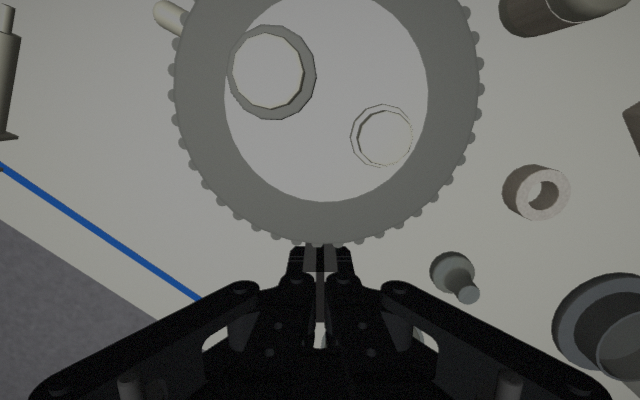

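{"name": "play_rows", "arguments": {
  "slide": [
    [0.005, 0.19, 0],
    [0.005, 0.19, 0],
    [0.005, 0.19, 0],
    [0.005, 0.19, 0],
    [0.005, 0.19, 0],
    [0.005, 0.19, 0],
    [0.005, 0.19, 0],
    [0.005, 0.19, 0],
    [0.005, 0.19, 0],
    [0.005, 0.19, 0]
  ],
  "spin": [-0.667, -0.667, -0.667, -0.667, -0.667, -0.667, -0.667, -0.667, -0.667, -0.667],
  "fingers": [255, 255, 255, 255, 255, 255, 255, 255, 255, 255]
}}

```text
time: 14.9
position: [550.2, 119.7, 146.3]
ee_rot: [0.765, 0.644, -0.003, 0.001]
force: [-5.1, -12.4, 3.0]
finger_gap: -0.2
```

```bash
python3 - <<'E'
from h import *
look("w6")
a=get_image("top")[140:240,180:290,::-1];cv2.imwrite("pics/t6.png",cv2.resize(a,None,fx=5,fy=5,interpolation=cv2.INTER_CUBIC))
E
```

```text
r 71.18 phi -99.8 z 146.3 Frad 13.1 Ftan -2.9 Fz 3.0 q [ 0.01  0.48  1.39 -0.01  1.27  0.18] t 14.9
bright at deg from handle [] max 99.0 median 95.0 hidden 99
```

View pics/t6.png

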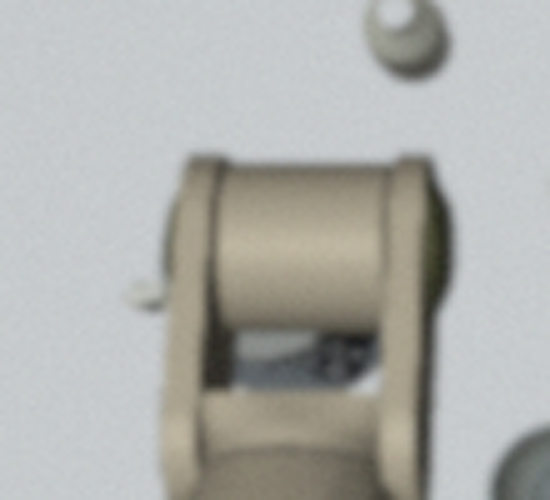

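{"name": "play_rows", "arguments": {
  "slide": [
    [0.003, 0.19, 0],
    [0.003, 0.19, 0],
    [0.003, 0.19, 0],
    [0.003, 0.19, 0],
    [0.003, 0.19, 0],
    [0.003, 0.19, 0],
    [0.003, 0.19, 0],
    [0.003, 0.19, 0],
    [0.003, 0.19, 0],
    [0.003, 0.19, 0]
  ],
  "spin": [-0.667, -0.667, -0.667, -0.667, -0.667, -0.667, -0.667, -0.667, -0.667, -0.667],
  "fingers": [255, 255, 255, 255, 255, 255, 255, 255, 255, 255]
}}

```text
time: 16.0
position: [598.1, 127.0, 146.5]
ee_rot: [0.499, 0.867, -0.001, 0.002]
force: [2.1, -9.7, -0.0]
finger_gap: -0.0
```

```bash
python3 - <<'E'
from h import *
look("w7")
E
```

```text
r 72.28 phi -60.3 z 146.5 Frad 9.5 Ftan -3.0 Fz -0.0 q [ 0.02  0.55  1.25 -0.    1.33 -0.51] t 16.0
bright at deg from handle [] max 100.0 median 99.0 hidden 100
```

{"name": "play_rows", "arguments": {
  "slide": [
    [0.007, 0.195, 0],
    [0.007, 0.195, 0],
    [0.007, 0.195, 0],
    [0.007, 0.195, 0],
    [0.007, 0.195, 0],
    [0.007, 0.195, 0],
    [0.007, 0.195, 0],
    [0.007, 0.195, 0],
    [0.007, 0.195, 0],
    [0.007, 0.195, 0]
  ],
  "spin": [-0.667, -0.667, -0.667, -0.667, -0.667, -0.667, -0.667, -0.667, -0.667, -0.667],
  "fingers": [255, 255, 255, 255, 255, 255, 255, 255, 255, 255]
}}

```text
time: 17.05
position: [630.1, 164.3, 146.7]
ee_rot: [0.172, 0.985, -0.001, 0.003]
force: [10.1, -6.6, -2.9]
finger_gap: -0.1
```

```bash
sed -i 's/c=np.array(\[562.3,189.8\])/c=np.array([563.3,188.6])/' h.py; python3 - <<'E'
from h import *
look("w8")
E
```

```text
r 71.1 phi -20.0 z 146.7 Frad 11.7 Ftan -2.8 Fz -2.9 q [ 0.07  0.62  1.13 -0.    1.39 -1.15] t 17.05
bright at deg from handle [] max 101.0 median 96.0 hidden 97
```

View pics/w8.png

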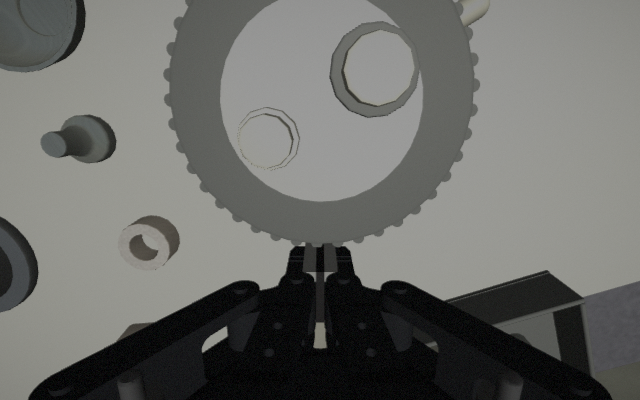

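{"name": "play_rows", "arguments": {
  "slide": [
    [0.006, 0.195, 0.02],
    [0.006, 0.195, 0.02],
    [0.006, 0.195, 0.01],
    [0.006, 0.195, 0],
    [0.006, 0.195, 0],
    [0.006, 0.195, 0],
    [0.006, 0.195, 0],
    [0.006, 0.195, 0],
    [0.006, 0.195, 0],
    [0.006, 0.195, 0]
  ],
  "spin": [-0.667, -0.667, -0.667, -0.667, -0.667, -0.667, -0.667, -0.667, -0.667, -0.667],
  "fingers": [255, 255, 255, 255, 255, 255, 255, 255, 255, 255]
}}

```text
time: 18.1
position: [630.1, 213.9, 146.3]
ee_rot: [-0.176, 0.984, -0.0, 0.004]
force: [7.9, 0.7, 2.3]
finger_gap: 0.3
```

```bash
python3 - <<'E'
from h import *
look("w9")
E
```

```text
r 71.38 phi 20.7 z 146.3 Frad 7.6 Ftan -2.1 Fz 2.3 q [ 0.15  0.64  1.08 -0.    1.41 -1.77] t 18.1
bright at deg from handle [] max 104.0 median 97.0 hidden 99
```

{"name": "play_rows", "arguments": {
  "slide": [
    [0.009, 0.195, 0],
    [0.009, 0.195, 0],
    [0.009, 0.195, 0],
    [0.009, 0.195, 0],
    [0.009, 0.195, 0],
    [0.009, 0.195, 0],
    [0.009, 0.195, 0],
    [0.009, 0.195, 0],
    [0.009, 0.195, 0],
    [0.009, 0.195, 0]
  ],
  "spin": [-0.667, -0.667, -0.667, -0.667, -0.667, -0.667, -0.667, -0.667, -0.667, -0.667],
  "fingers": [255, 255, 255, 255, 255, 255, 255, 255, 255, 255]
}}

```text
time: 19.15
position: [597.8, 250.9, 146.2]
ee_rot: [-0.503, 0.865, -0.001, 0.003]
force: [4.1, 2.9, 3.3]
finger_gap: -0.3
```

```bash
python3 - <<'E'
from h import *
look("w10")
E
```

```text
r 71.24 phi 61.0 z 146.2 Frad 4.6 Ftan -2.2 Fz 3.3 q [ 0.21  0.61  1.14  0.    1.38 -2.41] t 19.15
bright at deg from handle [] max 106.0 median 100.0 hidden 101
```

{"name": "play_rows", "arguments": {
  "slide": [
    [-0.5, 0, 0],
    [-0.5, 0, -0.1],
    [-0.5, 0, -0.9],
    [-0.5, 0, -0.9],
    [0, 0, -0.9],
    [0, 0, -0.9],
    [0, 0, -0.9],
    [0, 0, 0]
  ],
  "spin": [0, 0, 0, 0, 0, 0, 0, 0],
  "fingers": [255, 255, 255, 255, 255, 255, 255, 255]
}}

```text
time: 20.0
position: [622.0, 293.6, 263.3]
ee_rot: [-0.501, 0.866, -0.001, 0.003]
force: [0.3, -0.3, 0.9]
finger_gap: -0.0
```

```bash
python3 - <<'E'
from h import *
look("w11")
E
```

```text
r 120.29 phi 60.8 z 263.3 Frad -0.2 Ftan -0.4 Fz 0.9 q [ 0.27  0.62  0.79 -0.    1.73 -2.35] t 20.0
bright at deg from handle [] max 117.0 median 110.0 hidden 145
```

View pics/w11.png

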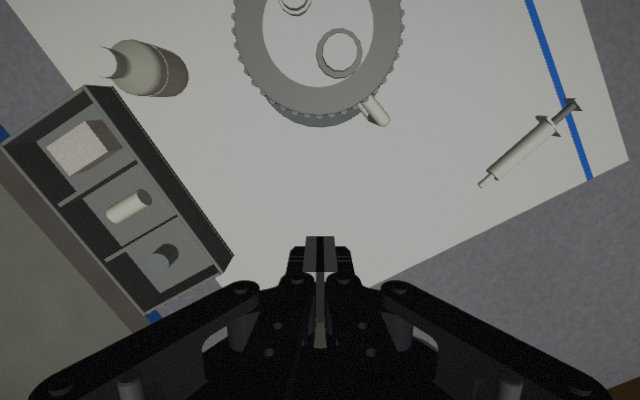

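{"name": "play_rows", "arguments": {
  "slide": [
    [0.8, 0, 0],
    [0.8, 0, 0],
    [0.8, 0, 0],
    [0, 0, 0]
  ],
  "spin": [0, 0, 0, 0],
  "fingers": [255, 255, 255, 255]
}}

```text
time: 20.45
position: [590.4, 239.8, 259.0]
ee_rot: [-0.5, 0.866, 0.0, -0.001]
force: [-0.5, -0.5, 0.3]
finger_gap: -0.0
```

```bash
python3 - <<'E'
from h import *
look("w12")
E
```

```text
r 57.87 phi 62.1 z 259.0 Frad -0.7 Ftan 0.3 Fz 0.3 q [ 0.2   0.53  0.97 -0.    1.64 -2.42] t 20.45
bright at deg from handle [134 135 136 137 138 139 140 141 142 143 144 145] max 156.0 median 107.0 hidden 0
```

View pics/w12.png

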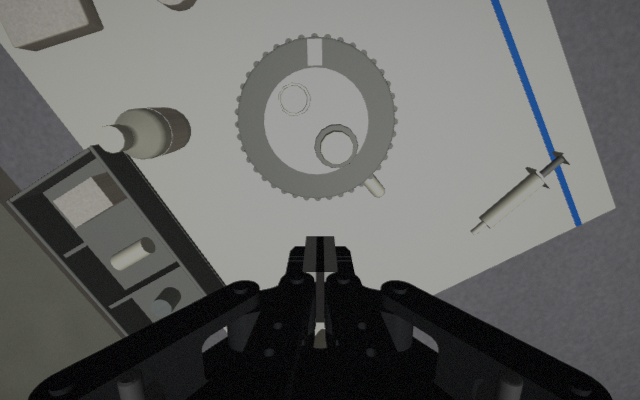

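{"name": "play_rows", "arguments": {
  "slide": [
    [-0.8, 0, 0],
    [-0.4, 0, 0],
    [0.019, -0.368, 0],
    [0.019, -0.368, 0],
    [0.019, -0.368, 0],
    [0.019, -0.368, 0],
    [0.019, -0.368, 0],
    [0.019, -0.368, 0],
    [0.019, -0.368, 0],
    [0.019, -0.368, 0]
  ],
  "spin": [0, 0, 1, 1, 1, 1, 1, 1, 1, 1],
  "fingers": [255, 255, 255, 255, 255, 255, 255, 255, 255, 255]
}}

```text
time: 21.5
position: [648.8, 210.0, 258.9]
ee_rot: [-0.104, 0.995, -0.0, -0.001]
force: [0.1, -0.2, 0.1]
finger_gap: -0.2
```

{"name": "play_rows", "arguments": {
  "slide": [
    [0.019, -0.368, 0],
    [0.019, -0.368, 0],
    [0.019, -0.368, 0],
    [0.019, -0.368, 0],
    [0.019, -0.368, 0],
    [0.019, -0.368, 0],
    [0.019, -0.368, 0],
    [0.019, -0.368, 0],
    [0.019, -0.368, 0],
    [0.019, -0.368, 0]
  ],
  "spin": [1, 1, 1, 1, 1, 1, 1, 1, 1, 1],
  "fingers": [255, 255, 255, 255, 255, 255, 255, 255, 255, 255]
}}

```text
time: 22.5
position: [621.7, 126.1, 259.1]
ee_rot: [0.407, 0.913, -0.0, -0.001]
force: [-0.3, 0.3, 0.3]
finger_gap: -0.1
```

{"name": "play_rows", "arguments": {
  "slide": [
    [0.019, -0.368, 0],
    [0.019, -0.368, 0],
    [0.019, -0.368, 0],
    [0.019, -0.368, 0],
    [0.019, -0.368, 0],
    [0.019, -0.368, 0],
    [0.019, -0.368, 0],
    [0.019, -0.368, 0],
    [0.019, -0.368, 0],
    [0.019, -0.368, 0]
  ],
  "spin": [1, 1, 1, 1, 1, 1, 1, 1, 1, 1],
  "fingers": [255, 255, 255, 255, 255, 255, 255, 255, 255, 255]
}}

```text
time: 23.5
position: [535.5, 107.7, 259.4]
ee_rot: [0.809, 0.587, -0.0, -0.0]
force: [0.3, 0.1, -0.1]
finger_gap: -0.2
```

{"name": "play_rows", "arguments": {
  "slide": [
    [0.019, -0.368, 0],
    [0.019, -0.368, 0],
    [0.019, -0.368, 0],
    [0.019, -0.368, 0],
    [0.019, -0.368, 0],
    [0.019, -0.368, 0],
    [0.019, -0.368, 0],
    [0.019, -0.368, 0],
    [0.019, -0.368, 0],
    [0.019, -0.368, 0]
  ],
  "spin": [1, 1, 1, 1, 1, 1, 1, 1, 1, 1],
  "fingers": [255, 255, 255, 255, 255, 255, 255, 255, 255, 255]
}}

```text
time: 24.5
position: [476.4, 173.3, 259.5]
ee_rot: [0.995, 0.104, -0.0, 0.0]
force: [-0.1, -0.6, 0.1]
finger_gap: 0.0
```

```bash
python3 - <<'E'
from h import *
look("w13")
s=read_state();plan([563.3,188.6,147],10)
E
```

```text
r 88.19 phi -170.0 z 259.5 Frad 0.2 Ftan 0.6 Fz 0.1 q [ 0.12  0.29  1.36 -0.    1.5   1.48] t 24.5
bright at deg from handle [134 135 136 137 138 139 140 141 142 143 144 145] max 149.0 median 98.0 hidden 57
pos [476.1 174.3 259.6] yawx 11.7 q [0.12 0.29 1.36 0.   1.5  1.48] F [-0.9  0.   0.1] t 24.55 gap -0.1
shift units [3.534 0.149 4.5  ] mm [ 88.3   3.7 112.5] spin 0.28376175328290404
```

{"name": "play_rows", "arguments": {
  "slide": [
    [0, 0, 0.9],
    [0, 0, 0.9],
    [0, 0, 0.9],
    [0, 0, 0.9],
    [0, 0, 0.9],
    [0.3, 0, 0],
    [0.2, 0, 0],
    [0.1, 0, 0],
    [0.04, 0, 0],
    [0, 0, 0]
  ],
  "spin": [0.3, 0, 0, 0, 0, 0, 0, 0, 0, 0],
  "fingers": [255, 255, 255, 255, 255, 255, 255, 255, 255, 255]
}}

```text
time: 25.55
position: [492.5, 175.5, 148.2]
ee_rot: [0.996, 0.09, 0.001, -0.0]
force: [0.0, 0.5, 0.2]
finger_gap: -0.3
```

```bash
python3 - <<'E'
from h import *
plan([563.3,188.6,147],10)
E
```

```text
pos [492.5 175.5 148.2] yawx 10.38 q [ 0.12  0.41  1.51 -0.    1.22  1.51] F [0.  0.5 0.2] t 25.55 gap -0.3
shift units [ 2.88  -0.007  0.051] mm [72.  -0.2  1.3] spin 0.06287318261559409
```

{"name": "play_rows", "arguments": {
  "slide": [
    [0.04, 0, 0.06],
    [0.03, 0, 0],
    [0, 0, 0]
  ],
  "spin": [0, 0, 0],
  "fingers": [255, 255, 255]
}}

```text
time: 25.85
position: [493.9, 175.7, 146.1]
ee_rot: [0.996, 0.09, -0.0, -0.0]
force: [-0.7, -0.1, -0.3]
finger_gap: 0.1
```

{"name": "play_rows", "arguments": {
  "slide": [
    [0.04, 0, 0],
    [0, 0, 0]
  ],
  "spin": [0, 0],
  "fingers": [255, 255]
}}

```text
time: 26.05
position: [494.4, 175.8, 146.0]
ee_rot: [0.996, 0.09, -0.001, 0.0]
force: [-2.7, -0.5, 1.7]
finger_gap: 0.1
```

{"name": "play_rows", "arguments": {
  "slide": [
    [0.04, 0, 0],
    [0.006, 0.197, 0],
    [0.006, 0.197, 0],
    [0.006, 0.197, 0],
    [0.006, 0.197, 0],
    [0.006, 0.197, 0],
    [0.006, 0.197, 0],
    [0.006, 0.197, 0],
    [0.006, 0.197, 0],
    [0.006, 0.197, 0]
  ],
  "spin": [0, -0.667, -0.667, -0.667, -0.667, -0.667, -0.667, -0.667, -0.667, -0.667],
  "fingers": [255, 255, 255, 255, 255, 255, 255, 255, 255, 255]
}}

```text
time: 27.05
position: [515.6, 137.2, 146.0]
ee_rot: [0.919, 0.395, -0.001, -0.0]
force: [-5.0, -2.2, 3.0]
finger_gap: 0.3
```

```bash
python3 - <<'E'
from h import *
look("w14")
E
```

```text
r 70.14 phi -132.9 z 146.0 Frad 5.0 Ftan -2.1 Fz 3.0 q [ 0.04  0.43  1.48 -0.    1.23  0.8 ] t 27.05
bright at deg from handle [170 171 172 173 174 175 176 177 178 179 180 181] max 150.0 median 95.0 hidden 98
```

{"name": "play_rows", "arguments": {
  "slide": [
    [0.008, 0.197, 0],
    [0.008, 0.197, 0],
    [0.008, 0.197, 0],
    [0.008, 0.197, 0],
    [0.008, 0.197, 0],
    [0.008, 0.197, 0],
    [0.008, 0.197, 0],
    [0.008, 0.197, 0],
    [0.008, 0.197, 0],
    [0.008, 0.197, 0]
  ],
  "spin": [-0.667, -0.667, -0.667, -0.667, -0.667, -0.667, -0.667, -0.667, -0.667, -0.667],
  "fingers": [255, 255, 255, 255, 255, 255, 255, 255, 255, 255]
}}

```text
time: 28.1
position: [560.7, 118.0, 145.9]
ee_rot: [0.728, 0.686, -0.001, -0.0]
force: [-2.1, -2.3, 0.2]
finger_gap: -0.1
```

```bash
python3 - <<'E'
from h import *
look("w15")
E
```

```text
r 70.66 phi -92.1 z 145.9 Frad 2.4 Ftan -2.0 Fz 0.2 q [ 0.    0.49  1.37 -0.    1.28  0.06] t 28.1
bright at deg from handle [208 209 210 211 212 213 214 215 216 217 218 219] max 153.0 median 96.0 hidden 98
```

{"name": "play_rows", "arguments": {
  "slide": [
    [0.03, 0.197, 0],
    [0.008, 0.197, 0],
    [0.008, 0.197, 0],
    [0.008, 0.197, 0],
    [0.008, 0.197, 0],
    [0.008, 0.197, 0],
    [0.008, 0.197, 0],
    [0.008, 0.197, 0],
    [0.008, 0.197, 0],
    [0.008, 0.197, 0]
  ],
  "spin": [-0.667, -0.667, -0.667, -0.667, -0.667, -0.667, -0.667, -0.667, -0.667, -0.667],
  "fingers": [255, 255, 255, 255, 255, 255, 255, 255, 255, 255]
}}

```text
time: 29.15
position: [607.5, 132.7, 146.0]
ee_rot: [0.45, 0.893, -0.0, 0.0]
force: [-0.5, -2.8, -0.6]
finger_gap: -0.1
```

```bash
python3 - <<'E'
from h import *
look("w16")
E
```

```text
r 71.24 phi -51.7 z 146.0 Frad 1.8 Ftan -2.2 Fz -0.6 q [ 0.03  0.57  1.22 -0.    1.35 -0.61] t 29.15
bright at deg from handle [238 239 240 241 242 243 244 245 246 247 248 249 250] max 156.0 median 98.0 hidden 98
```

{"name": "play_rows", "arguments": {
  "slide": [
    [0.05, 0, 0],
    [0.009, 0.197, 0],
    [0.009, 0.197, 0],
    [0.009, 0.197, 0],
    [0.009, 0.197, 0],
    [0.009, 0.197, 0],
    [0.009, 0.197, 0],
    [0.009, 0.197, 0],
    [0.009, 0.197, 0],
    [0.009, 0.197, 0]
  ],
  "spin": [0, -0.667, -0.667, -0.667, -0.667, -0.667, -0.667, -0.667, -0.667, -0.667],
  "fingers": [255, 255, 255, 255, 255, 255, 255, 255, 255, 255]
}}

```text
time: 30.2
position: [632.0, 169.2, 146.1]
ee_rot: [0.153, 0.988, -0.0, 0.001]
force: [3.0, -3.1, -0.6]
finger_gap: 0.3
```

```bash
python3 - <<'E'
from h import *
look("w17")
E
```

```text
r 71.43 phi -15.8 z 146.1 Frad 3.7 Ftan -2.2 Fz -0.6 q [ 0.08  0.63  1.12 -0.    1.4  -1.18] t 30.2
bright at deg from handle [274 275 276 277 278 279 280 281 282 283 284 285] max 153.0 median 95.0 hidden 98
```

{"name": "play_rows", "arguments": {
  "slide": [
    [0.03, 0, 0],
    [0.008, 0.197, 0],
    [0.008, 0.197, 0],
    [0.008, 0.197, 0],
    [0.008, 0.197, 0],
    [0.008, 0.197, 0],
    [0.008, 0.197, 0],
    [0.008, 0.197, 0],
    [0.008, 0.197, 0],
    [0.008, 0.197, 0]
  ],
  "spin": [0, -0.667, -0.667, -0.667, -0.667, -0.667, -0.667, -0.667, -0.667, -0.667],
  "fingers": [255, 255, 255, 255, 255, 255, 255, 255, 255, 255]
}}

```text
time: 31.25
position: [630.4, 213.6, 146.2]
ee_rot: [-0.16, 0.987, -0.0, 0.001]
force: [2.9, -1.0, -0.0]
finger_gap: 0.4
```

```bash
python3 - <<'E'
from h import *
look("w18")
E
```

```text
r 71.59 phi 20.4 z 146.2 Frad 2.4 Ftan -1.9 Fz -0.0 q [ 0.15  0.65  1.08 -0.    1.42 -1.74] t 31.25
bright at deg from handle [310 311 312 313 314 315 316 317 318 319 320 321] max 153.0 median 96.0 hidden 100
```

Line at 315.5°, so 44.5° remain.

{"name": "play_rows", "arguments": {
  "slide": [
    [0.05, 0, 0],
    [0.01, 0.197, 0],
    [0.01, 0.197, 0],
    [0.01, 0.197, 0],
    [0.01, 0.197, 0],
    [0.01, 0.197, 0],
    [0.01, 0.197, 0],
    [0.01, 0.197, 0],
    [0.01, 0.197, 0],
    [0, 0, 0]
  ],
  "spin": [0, -0.667, -0.667, -0.667, -0.667, -0.667, -0.667, -0.667, -0.667, 0],
  "fingers": [255, 255, 255, 255, 255, 255, 255, 255, 255, 255]
}}

```text
time: 32.3
position: [606.2, 245.6, 146.3]
ee_rot: [-0.425, 0.905, 0.0, 0.001]
force: [3.3, 4.4, -2.0]
finger_gap: 0.1
```

```bash
python3 - <<'E'
from h import *
look("w19")
E
```

```text
r 71.32 phi 53.0 z 146.3 Frad 5.5 Ftan -0.0 Fz -2.0 q [ 0.2   0.63  1.12  0.    1.4  -2.25] t 32.3
bright at deg from handle [342 343 344 345 346 347 348 349 350 351 352 353] max 157.0 median 100.0 hidden 100
```

View pics/w19.png

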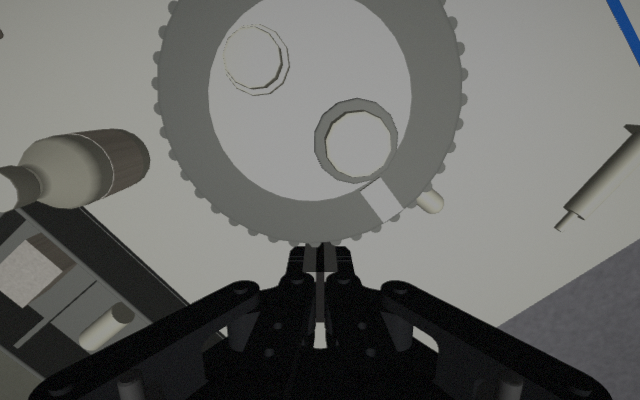

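{"name": "play_rows", "arguments": {
  "slide": [
    [0.01, 0.197, 0.01],
    [0.01, 0.197, 0.01],
    [0.01, 0.197, 0],
    [0, 0, 0],
    [0, 0, 0]
  ],
  "spin": [-0.667, -0.667, -0.667, 0, 0],
  "fingers": [255, 255, 255, 255, 255]
}}

```text
time: 32.85
position: [593.7, 253.0, 145.7]
ee_rot: [-0.517, 0.856, 0.0, -0.0]
force: [-0.2, 3.0, 0.8]
finger_gap: 0.3
```

```bash
python3 - <<'E'
from h import *
look("w20")
E
```

```text
r 71.25 phi 64.8 z 145.7 Frad 2.7 Ftan 1.4 Fz 0.8 q [ 0.22  0.61  1.14  0.    1.38 -2.44] t 32.85
bright at deg from handle [  0   1 349 350 351 352 353 354 355 356 357 358 359] max 155.0 median 99.0 hidden 102
```

Line is about 4.5° from the handle, well within tolerance. Backing off radially, then looking from above.

{"name": "play_rows", "arguments": {
  "slide": [
    [-0.3, 0, 0],
    [-0.5, 0, 0],
    [0, 0, -0.9],
    [0, 0, -0.9],
    [0, 0, -0.9],
    [0, 0, -0.9],
    [0, 0, -0.9],
    [0.6, 0, 0],
    [0.6, 0, 0],
    [0, 0, 0]
  ],
  "spin": [0, 0, 0, 0, 0, 0, 0, 0, 0, 0],
  "fingers": [255, 255, 255, 255, 255, 255, 255, 255, 255, 255]
}}

```text
time: 33.9
position: [589.0, 242.9, 258.2]
ee_rot: [-0.517, 0.856, -0.0, -0.001]
force: [0.0, 0.1, -0.5]
finger_gap: -0.1
```

```bash
python3 - <<'E'
from h import *
look("w21")
a=get_image("side")[120:310,170:450,::-1];cv2.imwrite("pics/s21.png",cv2.resize(a,None,fx=2.8,fy=2.8,interpolation=cv2.INTER_CUBIC))
E
```

```text
r 60.13 phi 64.7 z 258.2 Frad 0.1 Ftan 0.0 Fz -0.5 q [ 0.21  0.53  0.98 -0.    1.64 -2.45] t 33.9
bright at deg from handle [  0   1 349 350 351 352 353 354 355 356 357 358 359] max 160.0 median 106.0 hidden 0
```

View pics/w21.png

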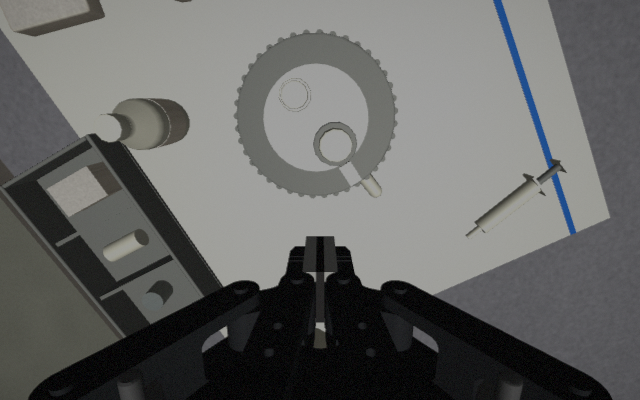

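View pics/s21.png

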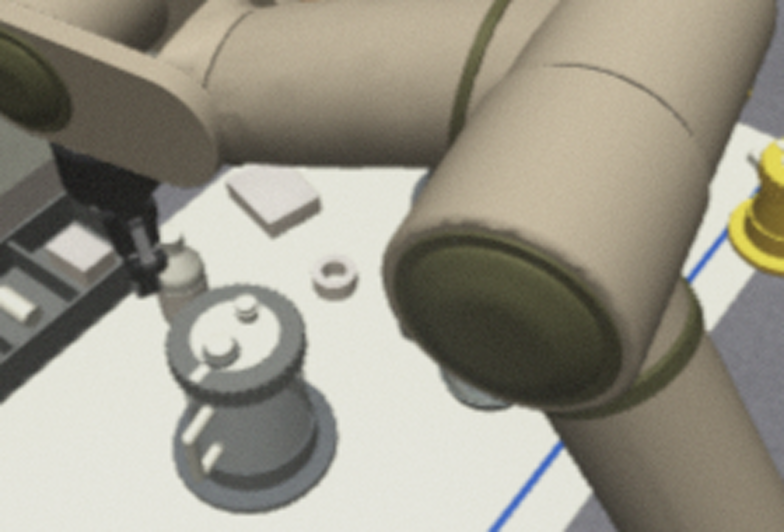

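The line (349,174) points at the handle (370,185), about 4° off. The vent cap is up, the canister is seated and the tool is clear, so I'm handing in.

```bash
python3 - <<'E'
from plant import *
print(finish_job())
E
```

```text
the job is handed in; nothing more can be done
None
```

The vent press and the two-turn loosening are both done, and I handed the job in at about 34 s of the 72 s allowed. No verdict was reported.

- **Vent:** I pressed the button on the larger grey canister to its hard stop with the closed fingertip. The stop was at about 172 mm with 12–16 N, and I held it for just over 1 s before letting it spring back.
- **Ring:** The line started about 237° from tight. I rolled the fingertip counter-clockwise around the knurled rim in two strokes. The first gave 262° with no visible slip. The second gave about 216°, with about 14° of slip when the contact pressure got too low; I pressed harder and corrected from the wrist pictures.

**Last checks**
- The line is about 4–5° short of the handle, second alignment, or about 12.5 rad. The allowed range is 12.17–12.97 rad.
- The vent cap is up, the canister looks seated, and the tool is in free air with about 0 N on it.
- The saline, tape roll, gauze pack and syringe look undisturbed.
- The arm hid the small canister and part of the dish in the last side view, so I did not check them in that picture. The arm reported no contact except on the vent and the ring's rim.
- My first estimate of the ring's centre was off by about 1.5 mm, and I corrected it during the first stroke.

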